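Press a bush home with the bench locking pliers and free them

ROBOT

A 7-joint arm with a two-finger parallel gripper is mounted at the origin on the work surface. World frame = base frame: x ahead of the robot, y to its left, z up, the work surface at z = 0. Lengths are in m, angles in rad, forces in N, time in s.
With the tool pointing down it reaches from about 0.425 to 0.875 m from the base axis. Payload 8.4 kg.
Tool frame: the origin (TCP) lies at the centre of the arm's flange, where the gripper is bolted on; the fingertips stand 173 mm ahead of it and the grasp point (between the pads) lies 155 mm ahead of it; z points along the fingers, y is the line along which they close (so a half turn about z gives the same grasp; the last joint's range is limited). The gripper opens to 85 mm and grips with 20 to 120 N. Pads are 22 mm wide; open, the fingers measure 114 mm over their backs; the gripper's body (76 mm by 85 mm) begins 54 mm behind the grasp point. The pads swing forward as they close: fully open they stand 13 mm farther back than shut.
Start: joints at [1.151, 0.333, 0.04, 1.465, -0.013, 1.343, -0.059], TCP at [0.205, -0.617, 0.405] pointing down, gripper open.
Joint ranges: [-2.58, 2.58], [-0.38, 2.09], [-1.3, 1.39], [0.25, 2.4], [-1.5, 4.64], [0.08, 2.09], [-2.65, 2.65]. Speed limits (rad/s): [2.22, 2.22, 2.79, 2.79, 3.14, 3.14, 3.14].

INTERFACE

Orientations are given as [roll, pitch, yaw] about the fixed x, y, z axes, in that order (R = Rz(yaw) Ry(pitch) Rx(roll)).
In Python, from bench import sensors, optics, arm, finder gives the robot as it stands.
- The arm moves only by the tool send_rows, never from a script. Its argument "moves" is a list that holds one entry, the list of rows, each a list of 5 numbers: the shift along the tool's x, y, z in cm, then the turn about the tool's z in rad, then the opening, from 0 (shut) to 1 (fully open). A call has 1 to 12 rows; each row shifts and turns the commanded pose from where the row before left it, along the tool's axes as they then stand; what a row does not reach is not made up. A row lasts 1/10 s, in which the tool goes at most 50 mm and 8.59 degrees, less where a joint would pass 70% of its speed; a pose out of reach is approached as far as the arm can. A call with a gripper value outside its range is refused whole. The fingers move at their own pace and stop on an object; "force" is the grip in N (left out, the last holds). Time passes only in rows, so rows that do not move let the fingers close. It gives the time, the measured TCP pose, the force, the opening and the grip force at its end, in the units of the state.
- sensors.observe(): the state, without advancing time (a new reading comes with each control period).
- optics.read_camera(name): name is "scene" or "top" or "wrist"; returns a dict with "pixels" (420x560x3 uint8, red, green, blue), "fx", "fy", "cx", "cy" (pixels), "origin" and "rotation" of the camera in the world. Camera axes: x right, y up, looking along -z (the intrinsics and any distortion apply to the point x, -y, -z); pixel columns grow to the right and rows downward; lengths in m; the calibration is good to about 2 mm. The wrist camera is an equidistant fisheye: a pixel r from the principal point sees the ray r / f radians off the axis. A picture is of the moment at which its call begins. There is no depth.
- arm.close_job(): hands the job in; it is judged then, once.
Trained networks look in the newest picture that a camera, given by its name, has taken for a name from the list of things; names that differ only in an ending like _2 or _b are one class to them, and where a whole thing is asked for, a point or a joint stands for the part that bears it (a point fixed in the world has none). Each returns a list of dicts, best first, with "confidence" (0 to 1); they miss things now and then, are a little off and sometimes report something else, mostly with a low value. They report only what shows in the picture. A call takes as long as a camera call. They do not tell look-alikes from the thing itself.
- finder.recognise(query, camera): "at" ([x, y, z] in m, in world coordinates, good to about 4 mm: the middle of the surface that is visible of it).
The state is a dict: "time": time; "qpos": joint angles; "qvel": joint speeds; "tau": joint torques, N m; "tool_pos": TCP position; "eef_rot": TCP orientation; "ft_force": force on the tool from outside, world axes, zero at the start; "moment": the same for the moment, N m; "opening": finger opening in m; "grip_force": force on a finger pad.
Only numpy, scipy, OpenCV 4.12 (cv2) and the standard library are available. Lean on these libraries where they do the work, as an engineer would, in place of code of your own. Each camera call takes 0.05 s, during which the arm holds its last target. There are 200 camera calls.

TASK

Gently push the aluminium link along its channel into the jaws of the bench-mounted locking pliers until it stops firmly against the depth-stop pin. Then squeeze the red upper handle down over centre so that the jaw presses the brass bush flush, take your hand off so that the pliers hold locked by themselves for a moment, and press the yellow release lever to spring them open, leaving the link in the channel with its bush pressed. Do not lean hard on anything and leave the other things on the bench alone.

Things in the scene. Friction and masses are not known exactly. Their poses are not given: they have to be found in the camera images.
- pliers: Locking pliers, fixed to the bench. Origin on the bench under the jaw pivot; x runs from the handles (-x) to the jaw mouth (+x), z up. The blue lower jaw block (x 15 to 150 mm) has a flat top, the channel floor, 46 mm up; side walls 9 mm high, 27 mm apart, guide the link from x = 20 to 105. Cheeks at x -35 to 15 are 100 mm high. The open upper jaw reaches x = 85, 115 mm up, and clears the bush.
- channel_mouth (a point): Centre of the channel floor at the outer end of the side walls, 105 mm along the pliers' x from their origin, 46 mm above the bench; beyond it the floor runs on for 45 mm without walls.
- depth_stop: Brass depth-stop block at the channel's inner end with an 8 mm steel pin pointing along the pliers' +x. Origin: bottom middle of its jaw-side face, on the channel floor. The pin tip stands 8 to 20 mm out of that face, set by hand, not measured; firm. The link must press on the pin with 1 N or more for a moment (5 N of push is plenty); over 30 N is too much.
- link_center (a point): Centre of the loose aluminium link, a bar 100 x 24 x 16 mm (110 to 220 g) lying in the channel, x along its length and outward from the jaws, z up. It starts 14 to 52 mm short of the pin. Seated, its outer 20 to 35 mm sticks out past the side walls, where its end face can be pushed or its 24 mm width gripped.
- link_outer_end (a point): Middle of the link's outer end face (24 mm wide, 16 mm high), 8 mm above the channel floor: the face to push on, toward the pliers' -x.
- link_inner_end (a point): Middle of the link's inner end face, which meets the stop pin.
- bush_top (a point): Centre of the top of the brass bush (16 mm diameter), set in the link 27 mm from its inner end.
- bush (a joint): How far the bush is pressed into the link: 0 stands 5 mm proud, 0.005 m is flush (home). It moves with 4 N of friction and stays where it is pressed.
- handle (a joint): Angle of the red-gripped upper handle about the pivot (88 mm above the pliers' origin): 0 sprung open, sloping 0.45 rad up toward -x; 0.385 dead centre; 0.45 level, on its stop. Let go before dead centre it springs back up; past it, it falls on to its stop and stays locked. Pushing the pad down takes 9 to 13 N in the first half, then less and less, nothing past centre, then the hard stop.
- handle_pad (a point): Middle of the top of the red grip (27 mm wide, 70 mm along the handle), 125 mm from the pivot: press down here. Open it is about 152 mm above the bench, closed about 99 mm. More than 45 N on the handle is too much.
- release (a joint): Angle of the yellow release lever, a see-saw under the handle: 0 at rest (sprung), 0.34 when its tail is pressed right down. Pressing the tail lifts a nose under the locked handle and throws it back over centre, at about 0.27 (17 mm down at the tail).
- release_pad (a point): Middle of the top of the lever's tail (34 mm along x, 26 mm across), 71 mm above the bench at rest, 217 mm from the pliers' origin toward -x, beyond the handle's end. Right down it drops 21 mm, taking 4 to 8 N until the hard end stop. More than 45 N on it is too much.
- radio: Black portable radio 50 x 150 x 85 mm with a wire handle, standing on the bench; leave it.
- jar: Glass jar with a green lid, 60 mm diameter, 85 mm high; leave it.
- tin: Tin with a blue label, 66 mm diameter, 100 mm high; leave it.
- driver: Screwdriver lying on the bench; leave it.
There are look-alikes about, which are no part of the job. There is more than one size of the part that bears link_center; the job needs the middle-sized.

How it is judged:
On the way, in this order (a step that is already met when the one before it is completed fails the run):
1. the link is pushed against the depth-stop pin (1 N or more), the pliers still open (contact force between link and depth_stop above 1 N and value of joint handle below 0.1 rad), for 0.04 s.
2. the pliers are locked past centre on the pressed bush, untouched for half a second (value of joint handle above 0.42 rad and value of joint bush above 0.004 m and contact force between each of the arm, the fingers and pliers below 0.3 N), for 0.5 s.
3. the release lever is pressed down while the handle is still down (value of joint release above 0.08 rad and value of joint handle above 0.36 rad).
4. the handle springs open (value of joint handle below 0.1 rad), for 0.1 s.
At the end, for the whole second after the job is handed in: The pliers are open again (handle within 0.08 rad of sprung open, release lever back within 0.05 rad), the bush is pressed home (within 1 mm of flush), and the link lies flat in the channel, aligned within 0.1 rad, its inner end 6 to 25 mm from the depth-stop block's face (value of joint handle below 0.08 rad and value of joint release below 0.05 rad and value of joint bush above 0.004 m and x of link_inner_end in the frame of depth_stop between 0.006 and 0.025 m and z of link_center in the frame of pliers below 0.058 m and angle between the x axis of link_center and the x axis of pliers, either way round below 0.1 rad and angle between link_center's own z axis and vertical below 0.06 rad); the robot touches nothing.
It fails at once if more than 30 N between the link and the depth stop (contact force between link and depth_stop above 30 N).
It fails at once if more than 45 N of the robot on the pliers (contact force between any of the fingers, the arm and pliers above 45 N).
It fails at once if another thing on the bench is moved by more than 20 mm (distance of any of radio, jar, tin, driver from where it was at the start of the episode above 0.02 m).
It also fails if it takes over 72 s, if anything falls off the work surface, if the arm or the gripper's body presses on something with over 40 N, if the wrist force passes 120 N, or if a joint passes its speed limit or range.

## Working session

There is one attempt and no reset: what is moved stays moved. The work goes in short steps, Python scripts to look and compute and a tool call to move; the robot and the scene stay as the last step left them, time stands still between calls to the robot, and variables do not carry over. Pictures are saved under pics/ and viewed, at most 13 in all, crops included, and the job is handed in when it is done.

Besides the shell and the picture viewer there is one more tool, called after "Call:" by a JSON object that holds its "api" and its "payload". send_rows: Moves the arm, as the interface text tells. Its arguments: {"type":"object","properties":{"moves":{"type":"array","items":{"type":"array","items":{"type":"array","items":{"type":"number"}}}},"force":{"type":"number"}},"required":["moves"]}

```bash
mkdir -p pics
cat > h.py <<'E'
import numpy as np, cv2
from bench import sensors, optics, arm, finder
def snap(cam,name):
    d=optics.read_camera(cam); cv2.imwrite(f'pics/{name}.png',d['pixels'][:,:,::-1]); return d
def ray(d,u,v,fish=False):
    x=(u-d['cx'])/d['fx']; y=(v-d['cy'])/d['fy']
    if fish:
        r=np.hypot(x,y); s=np.sin(r)/r if r>1e-9 else 1; p=np.array([x*s,-y*s,-np.cos(r)])
    else: p=np.array([x,-y,-1.])
    return np.array(d['origin']),np.array(d['rotation'])@p
def at(d,u,v,z,fish=False):
    o,r=ray(d,u,v,fish); return o+r*(z-o[2])/r[2]
def proj(d,P):
    q=np.array(d['rotation']).T@(np.array(P)-d['origin']); return d['cx']+d['fx']*q[0]/-q[2], d['cy']-d['fy']*q[1]/-q[2]
E
python3 - <<'E'
from h import *
np.set_printoptions(precision=4,suppress=True)
s=sensors.observe(); print(s)
for c in ('scene','top'):
    d=snap(c,c); print(c,d['origin'],d['fx'],d['cx'],d['cy'])
    for q in ('pliers','channel_mouth','depth_stop','link_center','link_outer_end','bush_top','handle_pad','release_pad'):
        print(q,[(np.round(r['at'],3).tolist(),round(r['confidence'],2),np.round(proj(d,r['at'])).tolist()) for r in finder.recognise(q,c)])
a=cv2.imread('pics/top.png'); b=cv2.imread('pics/scene.png')
E
```

```text
{'time': 0.0, 'qpos': array([ 1.1508,  0.3339,  0.0399,  1.4663, -0.0135,  1.3433, -0.0585]), 'qvel': array([-0.0002, -0.0005, -0.0013, -0.0016, -0.0005,  0.0003,  0.0018]), 'tau': array([  0.0006, -65.8555,   1.3658, -40.5562,   0.0168,   0.0123,
         0.    ]), 'tool_pos': array([ 0.2049, -0.6167,  0.4038]), 'eef_rot': array([-3.14  ,  0.0001,  0.3208]), 'ft_force': array([-0.526 ,  0.2852,  0.3254]), 'moment': array([-0.0094,  0.0271, -0.0654]), 'grip_force': 0.0, 'opening': 0.08546088598990255}
scene [1.5362 0.2937 1.2324] 534.6884499175759 272.4935889444369 200.55233936672062Traceback (most recent call last):
  File "<stdin>", line 7, in <module>
  File "h.py", line 14, in proj
    q=np.array(d['rotation']).T@(np.array(P)-d['origin']); return d['cx']+d['fx']*q[0]/-q[2], d['cy']-d['fy']*q[1]/-q[2]
                                                                                  ~^^^
IndexError: invalid index to scalar variable.
```

View pics/scene.png

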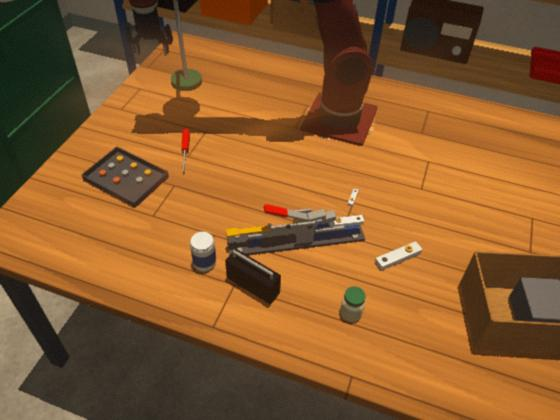

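The scene view shows the pliers around (300,235), with the link in the channel at about (345,222). There are loose look-alike links at (398,256) and (353,197), and other pliers at about (300,213). The tin is at (203,252), the radio at (253,275) and the jar at (352,303).

Run:
```python
from h import *
np.set_printoptions(precision=4,suppress=True)
for c in ('top','scene'):
    d=snap(c,c); print(c,d['origin'],d['rotation'],d['fx'],d['fy'],d['cx'],d['cy'],[k for k in d])
    for q in ('pliers','channel_mouth','depth_stop','link_center','link_outer_end','bush_top','handle_pad','release_pad'):
        print(q,[(np.round(r['at'],3).tolist(),round(r['confidence'],2)) for r in finder.recognise(q,c)])
```

```text
top [ 0.2963 -0.0639  1.3186] [ 0.2105  0.0041 -1.5013] 448.2472939466568 448.2472939466568 276.5169586876719 208.74370813202876 ['pixels', 'fx', 'fy', 'cx', 'cy', 'origin', 'rotation']
pliers [([0.593, 0.015, 0.048], 0.82)]
channel_mouth [([0.59, 0.02, 0.044], 0.89), ([0.508, 0.162, 0.057], 0.38)]
depth_stop [([0.51, 0.164, 0.056], 0.53)]
link_center [([0.546, 0.325, 0.025], 0.77), ([0.371, 0.142, 0.012], 0.69), ([0.509, 0.163, 0.061], 0.55)]
link_outer_end [([0.544, 0.324, 0.022], 0.8), ([0.591, 0.015, 0.046], 0.68), ([0.364, 0.146, 0.015], 0.58), ([0.51, 0.161, 0.062], 0.55)]
bush_top [([0.521, 0.352, 0.033], 0.43)]
handle_pad [([0.755, 0.24, 0.088], 0.74), ([0.601, -0.0, 0.133], 0.57)]
release_pad [([0.66, -0.096, 0.073], 0.78)]
scene [1.5362 0.2937 1.2324] [ 0.7416 -0.0164  1.9304] 534.6884499175759 534.6884499175759 272.4935889444369 200.55233936672062 ['pixels', 'fx', 'fy', 'cx', 'cy', 'origin', 'rotation']
pliers [([0.605, 0.025, 0.045], 0.77)]
channel_mouth [([0.608, 0.026, 0.045], 0.58)]
depth_stop []
link_center [([0.518, 0.163, 0.063], 0.66), ([0.553, 0.328, 0.025], 0.66), ([0.37, 0.148, 0.008], 0.45)]
link_outer_end [([0.371, 0.15, 0.009], 0.67), ([0.551, 0.324, 0.023], 0.58), ([0.518, 0.166, 0.065], 0.54)]
bush_top []
handle_pad [([0.61, 0.0, 0.133], 0.57), ([0.517, 0.165, 0.061], 0.53)]
release_pad [([0.664, -0.093, 0.071], 0.54)]
```

View pics/top.png

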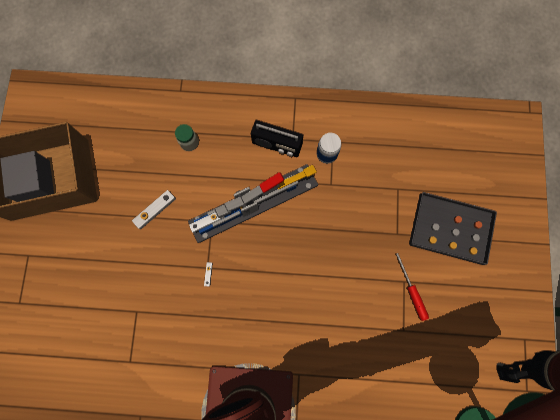

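Top view: the pliers run from the release at (300,175) to the jaw at (195,230), with the link in the channel at (205,225). Candidates for the link are the channel one (205,225), a large loose one (154,209) and a small one (208,274). The channel one matches the description. Next I crop and upscale the pliers region to check it.

Run:
```python
s=open('h.py').read()
s=s.replace("import numpy as np, cv2","import numpy as np, cv2\nfrom scipy.spatial.transform import Rotation as Ro\ndef RM(d): return Ro.from_euler('xyz',d['rotation']).as_matrix()")
s=s.replace("np.array(d['rotation'])@","RM(d)@").replace("np.array(d['rotation']).T","RM(d).T")
open('h.py','w').write(s)
from h import *
t=cv2.imread('pics/top.png')[155:250,180:325]; s=cv2.imread('pics/scene.png')[195:275,215:375]
t=cv2.resize(t,None,fx=5,fy=5,interpolation=cv2.INTER_CUBIC)[:, :725]
s=cv2.resize(s,None,fx=5,fy=5,interpolation=cv2.INTER_CUBIC)
cv2.imwrite('pics/tc.png',t); cv2.imwrite('pics/sc.png',s)
```

```text
(no output)
```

View pics/tc.png

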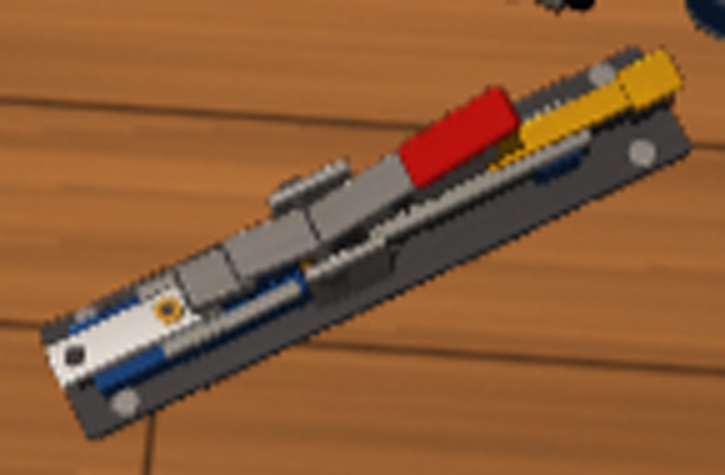

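View pics/sc.png

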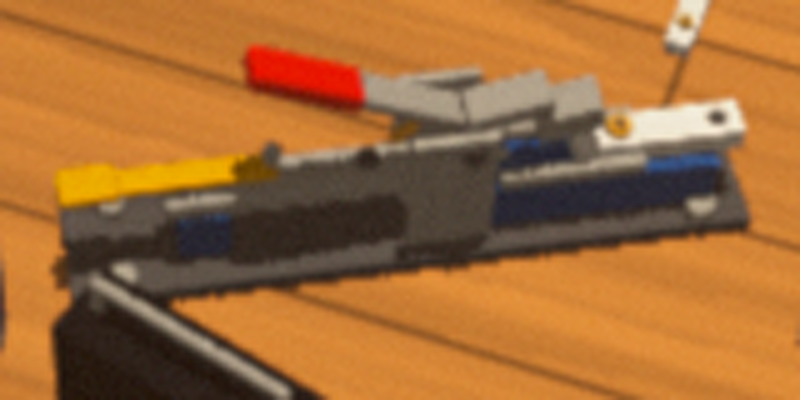

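Run:
```python
from h import *
np.set_printoptions(precision=4,suppress=True)
d=optics.read_camera('top'); e=optics.read_camera('scene')
T=lambda u,v,z: at(d,180+(u+.5)/5-.5,155+(v+.5)/5-.5,z)
S=lambda u,v,z: at(e,215+(u+.5)/5-.5,195+(v+.5)/5-.5,z)
P=dict(rel=T(651,79,.071),pad=T(457,138,.152),oute=T(54,367,.062),bush=T(168,309,.067),hole=T(75,355,.062),padA=T(505,105,.16),padB=T(409,172,.135))
for k,v in P.items(): print(k,v)
print('scene bush',S(618,125,.067),'hole',S(718,117,.062),'rel~',S(88,187,.071),'outer',S(742,108,.062))
a=P['rel'];b=P['oute']; print('yaw',np.arctan2(*(b-a)[1::-1]),np.linalg.norm((b-a)[:2]), 'bush yaw',np.arctan2(*(P['bush']-a)[1::-1]))
for q in ('jar','tin','radio'):
  print(q,[(np.round(r['at'],3),r['confidence']) for r in finder.recognise(q,'top')])
```

```text
rel [ 0.682  -0.1286  0.071 ]
pad [ 0.6167 -0.0219  0.152 ]
oute [0.4913 0.2003 0.062 ]
bush [0.5282 0.1381 0.067 ]
hole [0.499  0.1891 0.062 ]
padA [ 0.6346 -0.0466  0.16  ]
padB [0.6004 0.0035 0.135 ]
scene bush [0.5304 0.1375 0.067 ] hole [0.499  0.1892 0.062 ] rel~ [ 0.6861 -0.1257  0.071 ] outer [0.4872 0.2005 0.062 ]
yaw 2.0962149690172804 0.3801705697294526 bush yaw 2.093636992521401
jar [(array([0.755, 0.241, 0.084]), 0.95)]
tin [(array([ 0.747, -0.176,  0.099]), 0.89), (array([ 0.66 , -0.095,  0.07 ]), 0.55)]
radio [(array([ 0.773, -0.02 ,  0.085]), 0.92), (array([ 0.746, -0.174,  0.1  ]), 0.45)]
```

Call:
{"api": "send_rows", "payload": {"moves": [[[0,0,0,-0.1,0],[0,0,0,-0.1,0],[3.2,-2.0,0,0,0],[3.2,-2.0,0,0,0],[3.2,-2.0,0,0,0],[3.2,-2.0,0,0,0],[3.2,-2.0,0,0,0],[3.2,-2.0,0,0,0],[3.2,-2.0,0,0,0],[3.2,-2.0,0,0,0],[3.2,-2.0,0,0,0],[3.2,-2.0,0,0,0]]]}}

```text
time: 2.45
tool_pos: [0.3835, -0.2826, 0.405]
eef_rot: [3.141, -0.0, 0.521]
ft_force: [0.1, -0.5, -0.7]
opening: -0.0003
grip_force: 0.0
```

Call:
{"api": "send_rows", "payload": {"moves": [[[3.2,-2.0,0,0,0],[3.2,-2.0,0,0,0],[3.2,-2.0,0,0,0],[3.2,-2.0,0,0,0],[3.2,-2.0,0,0,0],[3.2,-2.0,0,0,0],[3.2,-2.0,0,0,0],[3.2,-2.0,0,0,0],[3.2,-2.0,0,0,0],[3.2,-2.0,0,0,0],[0,0,0,0,0]]]}}

```text
time: 3.55
tool_pos: [0.5619, 0.0539, 0.4048]
eef_rot: [-3.139, -0.002, 0.527]
ft_force: [-0.9, -0.3, -0.6]
opening: -0.0003
grip_force: 0.0
```

Run:
```python
from h import *
np.set_printoptions(precision=4,suppress=True)
d=snap('wrist','w1'); print(d['origin'],d['rotation'],d['fx'],d['cx'],d['cy'])
s=sensors.observe(); print(s['time'],s['tool_pos'],s['eef_rot'],s['ft_force'],s['opening'])
for q in ('link_outer_end','bush_top','handle_pad','release_pad','depth_stop','channel_mouth'):
    print(q,[(np.round(r['at'],3).tolist(),round(r['confidence'],2)) for r in finder.recognise(q,'wrist')])
```

```text
[0.6248 0.0901 0.3739] [-0.2901  0.0024 -1.0443] 325.19226210127806 279.6662150471339 205.44251162548292
3.6 [0.5615 0.0513 0.4046] [-3.1402 -0.0007  0.5252] [-0.2309 -0.3597 -0.4351] -0.0002047419120419888
link_outer_end [([0.371, 0.147, 0.01], 0.93), ([0.51, 0.166, 0.064], 0.78), ([0.553, 0.315, 0.022], 0.76), ([0.663, -0.091, 0.073], 0.18)]
bush_top [([0.525, 0.345, 0.028], 0.76), ([0.382, 0.146, 0.012], 0.53), ([0.526, 0.137, 0.068], 0.45), ([0.596, 0.028, 0.065], 0.26)]
handle_pad [([0.607, 0.001, 0.136], 0.77)]
release_pad [([0.666, -0.104, 0.072], 0.84), ([0.609, -0.002, 0.135], 0.19)]
depth_stop []
channel_mouth [([0.596, 0.03, 0.063], 0.96), ([0.663, -0.095, 0.07], 0.52)]
```

View pics/w1.png

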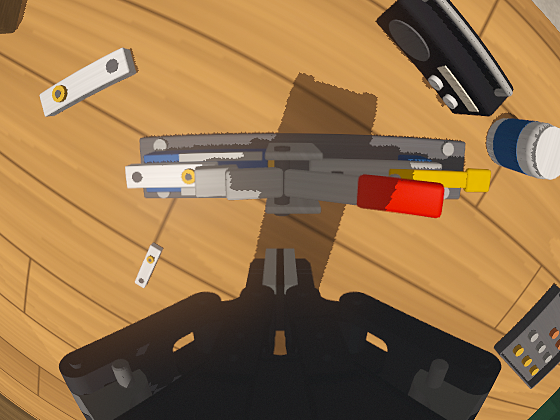

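Wrist view: the red pad spans (358–442, 175–217), the release tail is centred at (478,180), the link's outer end is at (126,176), and the bush is at (188,176). The handle is open.

Run:
```python
from h import *
np.set_printoptions(precision=4,suppress=True)
d=optics.read_camera('wrist')
W=lambda u,v,z: at(d,u,v,z,True)
u=np.array([np.cos(2.095),np.sin(2.095)]); n=np.array([-u[1],u[0]]); 
rel=W(478,180,.071); o=rel[:2]+.217*u
print('origin',o)
for k,p in dict(rel=rel,padmid=W(400,194,.152),padout=W(442,198,.167),padin=W(358,192,.137),outer=W(126,176,.062),bush=W(188,176,.067),hole=W(138,177,.062),
  blockend=W(143,158,.046)).items():
    q=p[:2]-o; print(k,p,'pliers xy',q@u,q@n)
```

```text
origin [0.5683 0.0524]
rel [ 0.6769 -0.1355  0.071 ] pliers xy -0.21699999999999997 1.816340505118426e-17
padmid [ 0.6178 -0.0231  0.152 ] pliers xy -0.09011919710562784 -0.005111522696130898
padout [ 0.6328 -0.0468  0.167 ] pliers xy -0.1181398610938999 -0.006214696493088499
padin [0.6013 0.0007 0.137 ] pliers xy -0.061213281702193645 -0.002709763557030866
outer [0.4905 0.1933 0.062 ] pliers xy 0.16091221273763204 -0.0032374247502578984
bush [0.5255 0.1308 0.067 ] pliers xy 0.08929608567383923 -0.002201422228520058
hole [0.4964 0.1801 0.062 ] pliers xy 0.14658857874649353 -0.001693427745231832
blockend [0.5119 0.1883 0.046 ] pliers xy 0.14589811912846923 -0.01925814535246271
```

Call:
{"api": "send_rows", "payload": {"moves": [[[0.3,-4.0,0,0,0],[0.3,-4.0,0,0,0],[0.3,-4.0,0,0,0],[0.3,-4.0,0,0,0],[0,-3.6,0,0,0],[0,0,4,0,0],[0,0,4,0,0],[0,0,4,0,0],[0,0,4,0,0],[0,0,1,0,0],[0,0,0,0,0],[0,0,0,0,0]]]}}

```text
time: 5.15
tool_pos: [0.4747, 0.2249, 0.2365]
eef_rot: [3.141, -0.002, 0.521]
ft_force: [0.6, 0.7, 0.0]
opening: -0.0001
grip_force: 0.0
```

Run:
```python
from h import *
np.set_printoptions(precision=4,suppress=True)
d=snap('wrist','w2')
s=sensors.observe(); print(s['time'],s['tool_pos'],s['eef_rot'],s['ft_force'])
```

```text
5.2 [0.4748 0.225  0.2369] [ 3.1411 -0.003   0.5204] [0.2848 0.0315 0.6459]
```

View pics/w2.png

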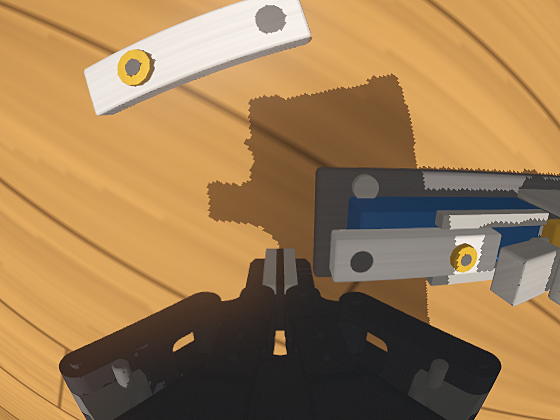

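Wrist view: the shut fingertips end near (281,250). The link's end edge runs (331,232)–(333,282) with its bush at (465,258), so the gap is ahead along tool +y. I'll check the lateral alignment.

Run:
```python
from h import *
np.set_printoptions(precision=4,suppress=True)
d=optics.read_camera('wrist'); s=sensors.observe()
R=Ro.from_euler('xyz',s['eef_rot']).as_matrix()
for k,a in dict(far=(331,231,.062),near=(333,282,.062),bush=(465,258,.067),hole=(362,261,.062)).items():
    p=at(d,*a,True); print(k,p,'tool',R.T@(p-s['tool_pos']))
print(s['tool_pos'],s['eef_rot'])
```

```text
far [0.502  0.2118 0.062 ] tool [0.0164 0.0248 0.1749]
near [0.4789 0.1954 0.062 ] tool [-0.0118  0.0276  0.1749]
bush [0.526  0.1392 0.067 ] tool [0.0012 0.0997 0.1699]
hole [0.4961 0.1889 0.062 ] tool [-0.      0.0417  0.1749]
[0.4748 0.225  0.2369] [ 3.1409 -0.0033  0.5204]
```

Call:
{"api": "send_rows", "payload": {"moves": [[[0.1,0,0.5,0,0],[0,0,0.5,0,0],[0,0.3,0,0,0],[0,0.3,0,0,0],[0,0.2,0,0,0],[0,0.2,0,0,0],[0,0.2,0,0,0],[0,0.2,0,0,0],[0,0.2,0,0,0],[0,0.2,0,0,0]]]}}

```text
time: 6.25
tool_pos: [0.4838, 0.2095, 0.2247]
eef_rot: [-3.141, -0.0, 0.521]
ft_force: [-1.0, 0.8, 0.1]
opening: -0.0
grip_force: 0.4
```

Call:
{"api": "send_rows", "payload": {"moves": [[[0,0.1,0,0,0],[0,0.1,0,0,0],[0,0.1,0,0,0],[0,0.1,0,0,0]]]}}

```text
time: 6.65
tool_pos: [0.4858, 0.206, 0.2247]
eef_rot: [-3.141, 0.0, 0.521]
ft_force: [-1.3, 0.9, -0.2]
opening: 0.0002
grip_force: 0.5
```

Call:
{"api": "send_rows", "payload": {"moves": [[[0,0.1,0,0,0],[0,0.1,0,0,0],[0,0.1,0,0,0],[0,0.1,0,0,0]]]}}

```text
time: 7.05
tool_pos: [0.4878, 0.2025, 0.2247]
eef_rot: [-3.142, -0.0, 0.521]
ft_force: [-0.2, 0.4, 0.7]
opening: -0.0
grip_force: 0.5
```

Call:
{"api": "send_rows", "payload": {"moves": [[[0,0.1,0,0,0],[0,0.1,0,0,0],[0,0.1,0,0,0],[0,0,0,0,0]]]}}

```text
time: 7.45
tool_pos: [0.4894, 0.1997, 0.2247]
eef_rot: [3.142, 0.0, 0.521]
ft_force: [-0.7, -0.1, -0.3]
opening: 0.0004
grip_force: 0.2
```

Run:
```python
from h import *
np.set_printoptions(precision=4,suppress=True)
d=snap('wrist','w3'); s=sensors.observe(); print(s['tool_pos'],s['ft_force'])
```

```text
[0.4893 0.1998 0.2247] [-0.5857  0.7372  0.4177]
```

View pics/w3.png

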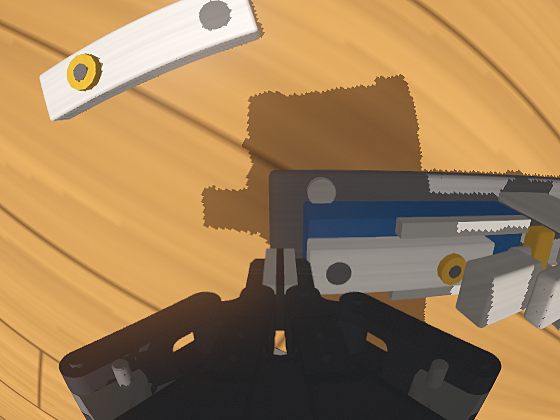

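Wrist view: the fingertips' edge is at (297,260) and the link's end at (304,265), nearly touching. The hole is at (338,273) and the bush at (452,268).

Run:
```python
from h import *
np.set_printoptions(precision=4,suppress=True)
d=optics.read_camera('wrist'); s=sensors.observe()
R=Ro.from_euler('xyz',s['eef_rot']).as_matrix()
for k,a in dict(edge=(305,255,.062),bush=(452,268,.067),hole=(339,273,.062),tip=(296,255,.058)).items():
    p=at(d,*a,True); print(k,p,'tool',R.T@(p-s['tool_pos']))
```

```text
edge [0.5036 0.1945 0.062 ] tool [0.0097 0.0117 0.1627]
bush [0.5335 0.1277 0.067 ] tool [0.0024 0.0844 0.1578]
hole [0.5033 0.1757 0.062 ] tool [0.0001 0.0278 0.1627]
tip [0.5    0.1968 0.058 ] tool [0.0078 0.0078 0.1667]
```

Call:
{"api": "send_rows", "payload": {"moves": [[[0,0.1,0,0,0],[0,0.1,0,0,0],[0,0.1,0,0,0],[0,0.1,0,0,0]]]}}

```text
time: 7.95
tool_pos: [0.4913, 0.1964, 0.2247]
eef_rot: [-3.141, 0.0, 0.521]
ft_force: [-0.5, 0.5, -0.2]
opening: 0.0
grip_force: 0.5
```

Call:
{"api": "send_rows", "payload": {"moves": [[[0,0.1,0,0,0],[0,0.1,0,0,0],[0,0.1,0,0,0]]]}}

```text
time: 8.25
tool_pos: [0.4928, 0.1938, 0.2247]
eef_rot: [-3.142, 0.0, 0.521]
ft_force: [-0.0, 0.4, 0.1]
opening: -0.0002
grip_force: 0.5
```

Call:
{"api": "send_rows", "payload": {"moves": [[[0,0.1,0,0,0],[0,0.1,0,0,0],[0,0.1,0,0,0]]]}}

```text
time: 8.55
tool_pos: [0.4943, 0.1912, 0.2247]
eef_rot: [-3.142, -0.0, 0.521]
ft_force: [-0.4, 1.0, 0.6]
opening: -0.0001
grip_force: 0.5
```

Call:
{"api": "send_rows", "payload": {"moves": [[[0,0.1,0,0,0],[0,0.1,0,0,0]]]}}

```text
time: 8.75
tool_pos: [0.4953, 0.1894, 0.2248]
eef_rot: [-3.142, -0.0, 0.521]
ft_force: [-0.8, 1.1, 0.1]
opening: -0.0005
grip_force: 0.5
```

Call:
{"api": "send_rows", "payload": {"moves": [[[0,0.1,0,0,0],[0,0.1,0,0,0]]]}}

```text
time: 8.95
tool_pos: [0.4963, 0.1877, 0.2247]
eef_rot: [-3.142, -0.0, 0.521]
ft_force: [-0.4, 1.4, 0.2]
opening: 0.0
grip_force: 0.5
```

Call:
{"api": "send_rows", "payload": {"moves": [[[0,0.1,0,0,0],[0,0.1,0,0,0]]]}}

```text
time: 9.15
tool_pos: [0.4973, 0.186, 0.2247]
eef_rot: [-3.142, 0.0, 0.521]
ft_force: [-0.5, -0.4, 0.3]
opening: -0.0001
grip_force: 0.5
```

Call:
{"api": "send_rows", "payload": {"moves": [[[0,0.1,0,0,0],[0,0.1,0,0,0]]]}}

```text
time: 9.35
tool_pos: [0.4983, 0.1842, 0.2248]
eef_rot: [3.142, -0.0, 0.521]
ft_force: [-0.5, 1.3, 0.8]
opening: -0.0001
grip_force: 0.5
```

Call:
{"api": "send_rows", "payload": {"moves": [[[0,0.1,0,0,0],[0,0.1,0,0,0]]]}}

```text
time: 9.55
tool_pos: [0.4993, 0.1825, 0.2248]
eef_rot: [-3.142, -0.0, 0.521]
ft_force: [-0.3, 0.4, 0.4]
opening: -0.0
grip_force: 0.5
```

Call:
{"api": "send_rows", "payload": {"moves": [[[0,0.1,0,0,0],[0,0.1,0,0,0]]]}}

```text
time: 9.75
tool_pos: [0.5002, 0.1808, 0.2247]
eef_rot: [-3.142, 0.0, 0.521]
ft_force: [-1.3, 0.6, 0.0]
opening: 0.0001
grip_force: 1.1
```

Call:
{"api": "send_rows", "payload": {"moves": [[[0,0.1,0,0,0],[0,0.1,0,0,0]]]}}

```text
time: 9.95
tool_pos: [0.5006, 0.1801, 0.2247]
eef_rot: [-3.14, 0.0, 0.522]
ft_force: [-4.6, 6.6, 0.2]
opening: 0.0002
grip_force: 4.0
```

Call:
{"api": "send_rows", "payload": {"moves": [[[0,0,0,0,0],[0,-1.0,0,0,0],[0,-1.2,0,0,0],[0,0,-4,0,0],[0,0,-4,0,0],[0,0,-4,0,0],[0,0,-4,0,0],[0,4.5,0,0,0],[0,4.5,0,0,0],[0,4.5,0,0,0],[0,4.5,0,0,0],[0,4.5,0,0,0]]]}}

```text
time: 11.15
tool_pos: [0.6027, 0.0021, 0.3849]
eef_rot: [3.141, 0.0, 0.521]
ft_force: [1.3, 0.8, -0.6]
opening: 0.0001
grip_force: 0.0
```

Call:
{"api": "send_rows", "payload": {"moves": [[[0,4.5,0,0,0],[0,0,0,0,0],[0,0,0,0,0]]]}}

```text
time: 11.45
tool_pos: [0.6248, -0.0365, 0.3841]
eef_rot: [-3.141, 0.001, 0.519]
ft_force: [-0.6, 0.6, -0.0]
opening: -0.0
grip_force: 0.0
```

Run:
```python
from h import *
np.set_printoptions(precision=4,suppress=True)
d=snap('wrist','w4'); s=sensors.observe(); print(s['tool_pos'],s['ft_force'],s['eef_rot'])
```

```text
[ 0.6244 -0.035   0.3845] [ 0.3869  0.2543 -0.3481] [-3.1407  0.0002  0.5213]
```

View pics/w4.png

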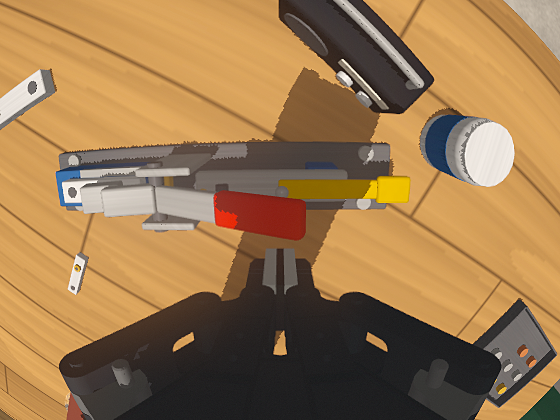

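Wrist view: the link is seated, with its outer end at (62,190). The red pad spans (214–305, 192–240) with the fingertips at (281,250), and the release tail is at (393,190).

Run:
```python
from h import *
np.set_printoptions(precision=4,suppress=True)
d=optics.read_camera('wrist'); s=sensors.observe()
R=Ro.from_euler('xyz',s['eef_rot']).as_matrix()
for k,a in dict(padmid=(260,213,.152),padout=(304,219,.167),padin=(215,207,.137),padoutfar=(304,200,.167),padoutnear=(305,239,.167),rel=(393,190,.071)).items():
    p=at(d,*a,True); print(k,p,'tool',R.T@(p-s['tool_pos']))
```

```text
padmid [ 0.6239 -0.0206  0.152 ] tool [ 0.0065 -0.0118  0.2327]
padout [ 0.6386 -0.044   0.167 ] tool [0.0075 0.0158 0.2177]
padin [0.6072 0.0076 0.137 ] tool [ 0.0061 -0.0446  0.2477]
padoutfar [ 0.6489 -0.0378  0.167 ] tool [0.0195 0.0156 0.2177]
padoutnear [ 0.6276 -0.0514  0.167 ] tool [-0.0057  0.0167  0.2177]
rel [ 0.6792 -0.1254  0.071 ] tool [0.0021 0.1066 0.3136]
```

Call:
{"api": "send_rows", "payload": {"moves": [[[0.2,-0.3,1,0,0],[0.2,0,1,0,0],[0,0,1,0,0],[0,0,1,0,0],[0,0,0.5,0,0],[0,0,0.4,0,0],[0,0,0.4,0,0],[0,0,0.4,0,0],[0,0,0.4,0,0]]]}}

```text
time: 12.45
tool_pos: [0.6271, -0.0318, 0.3248]
eef_rot: [3.14, -0.002, 0.52]
ft_force: [-0.1, -4.0, 10.0]
opening: 0.0004
grip_force: 4.0
```

Call:
{"api": "send_rows", "payload": {"moves": [[[0,0,0.3,0,0],[0,0,0.3,0,0],[0,0,0.3,0,0],[0,0,0.3,0,0]]]}}

```text
time: 12.85
tool_pos: [0.6276, -0.032, 0.3138]
eef_rot: [3.138, -0.004, 0.52]
ft_force: [0.3, -1.6, 10.3]
opening: -0.0001
grip_force: 4.5
```

Call:
{"api": "send_rows", "payload": {"moves": [[[0,0,0.4,0,0],[0,0,0.4,0,0],[0,0,0.4,0,0],[0,0,0.4,0,0],[0,0,0.4,0,0]]]}}

```text
time: 13.35
tool_pos: [0.6277, -0.0321, 0.2935]
eef_rot: [3.138, -0.003, 0.52]
ft_force: [1.7, -2.4, 7.7]
opening: 0.0002
grip_force: 3.5
```

Call:
{"api": "send_rows", "payload": {"moves": [[[0,0,0.3,0,0],[0,0,0.3,0,0],[0,0,0.2,0,0],[0,0,0.2,0,0]]]}}

```text
time: 13.75
tool_pos: [0.6268, -0.0316, 0.282]
eef_rot: [3.141, -0.001, 0.52]
ft_force: [0.4, -0.6, 1.5]
opening: -0.0
grip_force: 0.9
```

Call:
{"api": "send_rows", "payload": {"moves": [[[0,0,0.2,0,0],[0,0,0.2,0,0]]]}}

```text
time: 13.95
tool_pos: [0.6263, -0.0312, 0.2771]
eef_rot: [-3.141, 0.001, 0.521]
ft_force: [0.3, 0.4, 0.1]
opening: -0.0
grip_force: 0.0
```

Call:
{"api": "send_rows", "payload": {"moves": [[[0,0,0.2,0,0],[0,0,0,0,0]]]}}

```text
time: 14.15
tool_pos: [0.6263, -0.0313, 0.275]
eef_rot: [-3.141, 0.001, 0.521]
ft_force: [0.2, 0.4, -0.3]
opening: -0.0002
grip_force: 0.0
```

Call:
{"api": "send_rows", "payload": {"moves": [[[0,0,0.1,0,0],[0,0,0.1,0,0]]]}}

```text
time: 14.35
tool_pos: [0.6266, -0.0314, 0.2737]
eef_rot: [-3.142, -0.0, 0.521]
ft_force: [-0.4, -0.5, 0.1]
opening: 0.0002
grip_force: 0.0
```

Call:
{"api": "send_rows", "payload": {"moves": [[[0,0,0.1,0,0],[0,0,0.1,0,0]]]}}

```text
time: 14.55
tool_pos: [0.6266, -0.0313, 0.2726]
eef_rot: [3.141, -0.0, 0.521]
ft_force: [-5.1, 0.3, 14.7]
opening: -0.0002
grip_force: 7.1
```

Call:
{"api": "send_rows", "payload": {"moves": [[[0,0,-2,0,0],[0,0,-3,0,0],[0,0,-3,0,0],[-0.1,3.7,0,0,0],[-0.1,3.7,0,0,0],[-0.1,3.7,0,0,0],[0,0,0,0,0],[0,0,0,0,0],[0,0,0,0,0]]]}}

```text
time: 15.45
tool_pos: [0.679, -0.1279, 0.3517]
eef_rot: [-3.141, -0.0, 0.522]
ft_force: [-0.1, 0.4, -0.8]
opening: 0.0001
grip_force: 0.0
```

Run:
```python
from h import *
np.set_printoptions(precision=4,suppress=True)
d=snap('wrist','w5'); s=sensors.observe(); print(s['tool_pos'],s['ft_force'],s['eef_rot'])
```

```text
[ 0.679  -0.1277  0.3519] [0.4805 0.6723 0.0051] [-3.141  -0.0003  0.5226]
```

View pics/w5.png

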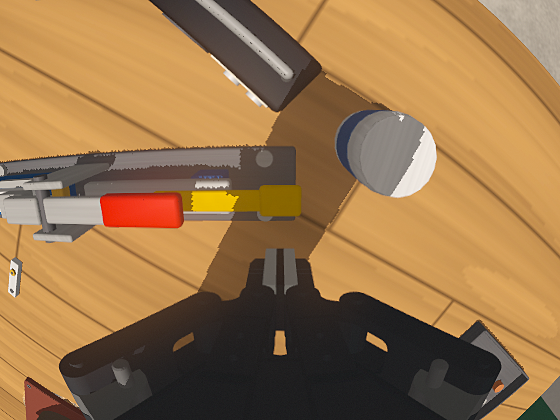

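Wrist view: the handle is locked level, with the red grip at (142,210). The release tail is centred at (280,200), straight ahead of the fingertip column at x≈281.

Run:
```python
from h import *
np.set_printoptions(precision=4,suppress=True)
d=optics.read_camera('wrist'); s=sensors.observe()
R=Ro.from_euler('xyz',s['eef_rot']).as_matrix()
for a in ((280,200,.071),(280,184,.071),(280,216,.071)):
    p=at(d,*a,True); print(p,'tool',R.T@(p-s['tool_pos']))
```

```text
[ 0.681 -0.127  0.071] tool [0.0019 0.0005 0.281 ]
[ 0.6923 -0.1205  0.071 ] tool [0.015  0.0005 0.281 ]
[ 0.6693 -0.1338  0.071 ] tool [-0.0116  0.0004  0.281 ]
```

Call:
{"api": "send_rows", "payload": {"moves": [[[0.2,0.2,2,0,0],[0,0,2,0,0],[0,0,2,0,0],[0,0,2,0,0],[0,0,1.5,0,0],[0,0,0.3,0,0],[0,0,0.3,0,0],[0,0,0.3,0,0],[0,0,0.3,0,0],[0,0,0.3,0,0],[0,0,0.3,0,0]]]}}

```text
time: 16.65
tool_pos: [0.6824, -0.13, 0.24]
eef_rot: [3.14, -0.001, 0.521]
ft_force: [-1.3, 0.5, 7.9]
opening: 0.0
grip_force: 4.0
```

Call:
{"api": "send_rows", "payload": {"moves": [[[0,0,0.3,0,0],[0,0,0.3,0,0],[0,0,0.2,0,0]]]}}

```text
time: 16.95
tool_pos: [0.6822, -0.1298, 0.2317]
eef_rot: [3.141, -0.001, 0.521]
ft_force: [-2.8, 0.7, 6.6]
opening: -0.0001
grip_force: 2.9
```

Tip is at 0.059, about 12 mm down. It needs 17 mm or a little more.

Call:
{"api": "send_rows", "payload": {"moves": [[[0,0,0.2,0,0],[0,0,0.2,0,0],[0,0,0.2,0,0]]]}}

```text
time: 17.25
tool_pos: [0.6823, -0.1295, 0.2258]
eef_rot: [3.141, -0.001, 0.521]
ft_force: [-0.9, 0.1, 5.9]
opening: 0.0001
grip_force: 2.8
```

Call:
{"api": "send_rows", "payload": {"moves": [[[0,0,0.1,0,0],[0,0,0.1,0,0]]]}}

```text
time: 17.45
tool_pos: [0.6824, -0.1294, 0.2244]
eef_rot: [3.141, -0.002, 0.521]
ft_force: [-4.3, 2.0, 15.1]
opening: 0.0001
grip_force: 6.3
```

Call:
{"api": "send_rows", "payload": {"moves": [[[0,0,0,0,0],[0,0,-2,0,0],[0,0,-4,0,0],[0,0,-4,0,0],[0,0,-4,0,0],[0,0,-3,0,0],[0,0,0,0,0],[0,0,0,0,0]]]}}

```text
time: 18.25
tool_pos: [0.682, -0.1299, 0.3935]
eef_rot: [3.14, -0.001, 0.521]
ft_force: [0.3, -0.4, -0.4]
opening: 0.0005
grip_force: 0.0
```

Run:
```python
from h import *
snap('wrist','w6'); s=sensors.observe(); print(s['tool_pos'],s['ft_force'])
```

```text
[ 0.6817708  -0.12999741  0.39215973] [ 0.82353853  0.84350417 -0.61532112]
```

View pics/w6.png

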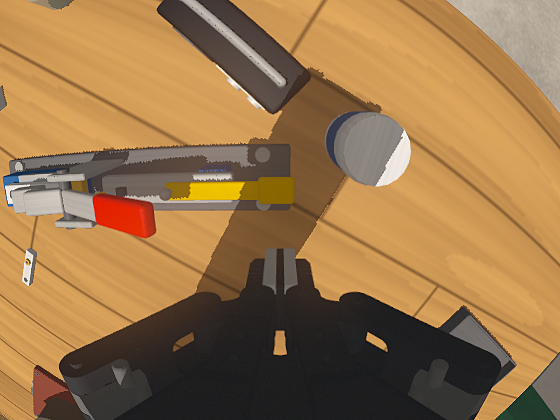

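The handle has sprung open, with the red grip raised at (125,215). The release lever is back up at (276,190), and nothing else has moved. I've viewed nine pictures so far; the last one will be a scene crop to check the link and bush.

Run:
```python
from h import *
snap('scene','s2'); s=cv2.imread('pics/s2.png')[195:275,215:375]
cv2.imwrite('pics/s2c.png',cv2.resize(s,None,fx=5,fy=5,interpolation=cv2.INTER_CUBIC))
```

```text
(no output)
```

View pics/s2c.png

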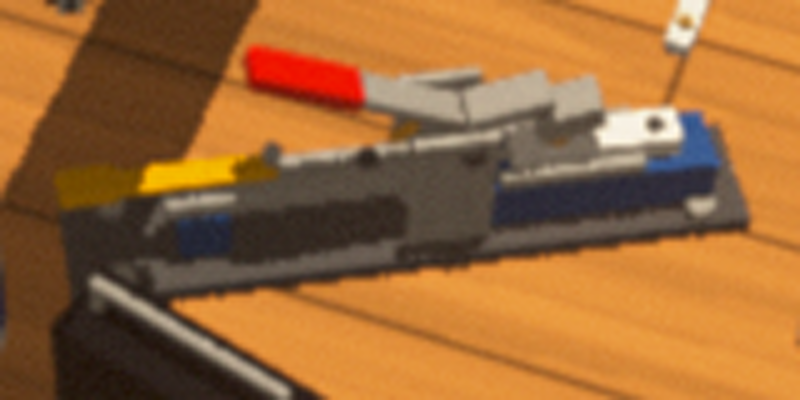

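The crop shows the link seated flat with its outer end at (683,125). The bush is under the jaw at about (560,142), the handle is open exactly as at the start, and the release is up. I'm handing it in.

```bash
python3 -c "
from bench import arm
print(arm.close_job())"
```

```text
the job is handed in; nothing more can be done
None
```

I did every step and handed the job in at about 18 s of the 72 s. The link is seated against the pin, the pliers locked by themselves and then sprang open, and the peak push was about 15 N. The hand-in gave no verdict, and the open jaw hid the bush, so I didn't see that it was flush; I judged it pressed from the handle reaching its stop and staying locked.

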